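Make up two wire-bonding kits

TASK

Make up two work kits from the stock on the bench: the white-lidded waffle pack and the white vial with the red cap go into the blue tray, the black loupe and the beige vial with the black cap into the yellow tray. In each tray lay the vial lengthwise in the middle of the narrow outline and set the other thing in the middle of the square outline, the pack squared up with it and the loupe standing upright. Leave the black waffle pack and the beige vial with the white cap where they lie.

Things in the scene. Friction and masses are not known exactly. Their poses are not given: they have to be found in the camera images.
- blue_tray: blue flat tray with white outlines, fixed, 124 (x) by 160 mm (y). Origin: centre of its underside. Floor 5 mm above the bench; a lip 6 mm wide, top 12 mm above the bench, along each end x = -59 and +59 mm; other sides open. Square outline 75 x 75 mm centred at x 0, y +35 mm; narrow outline, 75 mm along x by 37 mm along y, centred at x 0, y -50 mm (tray's frame). Yaw within 0.3 rad.
- yellow_tray: yellow flat tray with black outlines, fixed, 124 (x) by 160 mm (y). Origin: centre of its underside. Floor 5 mm above the bench; a lip 6 mm wide, top 12 mm above the bench, along each end x = -59 and +59 mm; other sides open. Square outline 75 x 75 mm centred at x 0, y +35 mm; narrow outline, 75 mm along x by 37 mm along y, centred at x 0, y -50 mm (tray's frame). Yaw within 0.3 rad.
- white_pack: waffle pack (chip tray) with a whitish clear lid on a dark grey base, 51 x 51 x 9 mm, lying flat, about 30 g. Origin: centre of its underside; x and y along its sides. Grip it across two parallel sides.
- red_vial: white vial with a red cap, lying flat, 13 mm wide and high, 51 mm long along its y axis, the cap at the -y end, about 20 g. Origin: centre of its underside. Grip it across its x axis. Stiff, does not roll.
- loupe: black loupe standing upright on its skirt, round, 36 mm in diameter at its widest, 36 mm high, about 40 g. Origin: centre of its underside, z up. It may face any way round.
- black_vial: beige vial with a black cap, lying flat, 13 mm wide and high, 51 mm long along its y axis, the cap at the -y end, about 20 g. Origin: centre of its underside. Grip it across its x axis. Stiff, does not roll.
- black_pack: black open waffle pack with small chips in its cells, 51 x 51 x 6 mm, lying flat. Origin: centre of its underside. Not needed for the kits: leave it.
- white_vial: beige vial with a white cap, 13 mm wide and high, 51 mm long along its y axis, lying flat. Origin: centre of its underside. Not needed for the kits: leave it.

How it is judged (in metres and radians):
At the end, for the whole second after the job is handed in: White-lidded pack and red-capped vial in the blue tray, loupe and black-capped vial in the yellow one, each within 12 mm of its outline's centre in x and y, flat on the floor (tilt under 0.15 rad) and at rest; vials along the outline and pack square to it within 0.3 rad (x of white_pack in the frame of blue_tray between -0.012 and 0.012 m and y of white_pack in the frame of blue_tray between 0.023 and 0.047 m and z of white_pack in the frame of blue_tray between 0.001 and 0.01 m and angle between each of white_pack, red_vial, loupe, black_vial's own z axis and vertical below 0.15 rad and linear speed of each of white_pack, red_vial, loupe, black_vial below 0.02 m/s and (angle between the x axis of white_pack and the x axis of blue_tray, either way round below 0.3 rad or angle between the x axis of white_pack and the y axis of blue_tray, either way round below 0.3 rad) and x of red_vial in the frame of blue_tray between -0.012 and 0.012 m and y of red_vial in the frame of blue_tray between -0.062 and -0.038 m and z of red_vial in the frame of blue_tray between 0.001 and 0.01 m and angle between the y axis of red_vial and the x axis of blue_tray, either way round below 0.3 rad and x of loupe in the frame of yellow_tray between -0.012 and 0.012 m and y of loupe in the frame of yellow_tray between 0.023 and 0.047 m and z of loupe in the frame of yellow_tray between 0.001 and 0.01 m and x of black_vial in the frame of yellow_tray between -0.012 and 0.012 m and y of black_vial in the frame of yellow_tray between -0.062 and -0.038 m and z of black_vial in the frame of yellow_tray between 0.001 and 0.01 m and angle between the y axis of black_vial and the x axis of yellow_tray, either way round below 0.3 rad); the robot touches nothing.
It fails at once if the black waffle pack or the white-capped vial is moved more than 20 mm (distance of any of black_pack, white_vial from where it was at the start of the episode above 0.02 m).
It also fails if it takes over 96 s, if anything falls off the work surface, if the arm or the gripper's body presses on something with over 40 N, if the wrist force passes 120 N, or if a joint passes its speed limit or range.

ROBOT

A 6-joint arm with a two-finger parallel gripper is mounted at the origin on a cart in front of the work surface, level with it; the furniture and walls round the work are solid. World frame = base frame: x ahead of the robot, y to its left, z up, the work surface at z = 0. Lengths are in mm, angles in rad, forces in N, time in s.
With the tool pointing down it reaches from about 350 to 875 mm from the base axis. Payload 4.2 kg.
Tool frame: the origin (TCP) lies between the finger pads; the fingertips stand 25 mm ahead of it and the grasp point (between the pads) lies 6 mm ahead of it; z points along the fingers, y is the line along which they close (so a half turn about z gives the same grasp; the last joint's range is limited). The gripper opens to 85 mm and grips with 20 to 120 N. Pads are 22 mm wide; open, the fingers measure 114 mm over their backs; the gripper's body (76 mm by 85 mm) begins 54 mm behind the grasp point. The pads swing forward as they close: fully open they stand 13 mm farther back than shut.
Start: joints at [1.407, 0.385, 0.008, 0, -1.194, -0.259], TCP at [256.414, 569.957, 223.312] pointing down, gripper open.
Joint ranges: [-3.14, 3.14], [-1.21, 2.06], [-1.07, 1.41], [-3.16, 2.05], [-2.99, -0.16], [-3.1, 3.1]. Speed limits (rad/s): [2.79, 2.79, 3.14, 3.14, 3.14, 3.14].

INTERFACE

Orientations are given as a unit quaternion [x, y, z, w].
In Python, from bench import arm gives the robot as it stands.
- The arm moves only by the shell command python3 -m pendant 'ROWS'. ROWS is JSON, a list of rows, each a list of 7 numbers: the shift along the tool's x, y, z in m, then the turn, a rotation vector about the tool's x, y, z in degrees, then the finger opening in m, from 0 to 0.0854. In form: [[x, y, z, wx, wy, wz, fingers], ...]. A call has 1 to 12 rows; each row shifts and turns the commanded pose from where the row before left it, along the tool's axes as they then stand; what a row does not reach is not made up. A row lasts 1/10 s, in which the tool goes at most 50 mm and 8.59 degrees, less where a joint would pass 70% of its speed; a pose out of reach is approached as far as the arm can. A call is refused whole if a number of a shift passes 0.05 or a number of a turn 8.59, either way. A call with a gripper value outside its range is refused whole. The fingers move at their own pace and stop on an object; the grip force is fixed at half the most. Time passes only in rows, so rows that do not move let the fingers close. It gives the time, the measured TCP pose, the force, the opening and the grip force at its end, in the units of the state.
- arm.read_state(): the state, without advancing time (a new reading comes with each control period).
- arm.get_image(name): name is "scene" or "top" or "wrist"; returns a dict with "image" (480x640x3 uint8, red, green, blue), "fx", "fy", "cx", "cy" (pixels), "xyz" and "rotation" of the camera in the world. Camera axes: x right, y down, z forward; pixel columns grow to the right and rows downward; lengths in mm; the calibration is good to about 2 mm. A picture is of the moment at which its call begins. There is no depth.
- arm.job_done(): hands the job in; it is judged then, once.
The state is a dict: "clock": time; "joints": joint angles; "joint_vel": joint speeds; "joint_efforts": joint torques, N m; "position": TCP position; "ee_rot": TCP orientation; "contact_force": force on the tool from outside, world axes, zero at the start; "wrist_torque": the same for the moment, N m; "gripper_width": finger opening in mm; "grasp_force": force on a finger pad.
Only numpy, scipy, OpenCV 4.12 (cv2) and the standard library are available. Lean on these libraries where they do the work, as an engineer would, in place of code of your own. Each camera call takes 0.05 s, during which the arm holds its last target. There are 200 camera calls.

## Working session

There is one attempt and no reset: what is moved stays moved. The work goes in short steps, Python scripts to look and compute and a shell command to move; the robot and the scene stay as the last step left them, time stands still between calls to the robot, and variables do not carry over. Pictures are saved under pics/ and viewed, at most 14 in all, crops included, and the job is handed in when it is done.

```bash
ls; mkdir -p pics; python3 - <<'E'
from bench import arm
import cv2,pickle
d={}
for n in("top","scene"):
    r=arm.get_image(n);d[n]=r
    cv2.imwrite(f"pics/{n}0.png",r["image"][:,:,::-1])
    print(n,r["fx"],r["fy"],r["cx"],r["cy"],r["xyz"],r["rotation"])
pickle.dump(d,open("d0.pkl","wb"))
s=arm.read_state();print(s)
E
```

```text
pics
top 514.0347419628446 514.0347419628446 322.70096442780294 233.80468794083126 [432.03099851   3.9210944  991.48594221] [ 0.70970183 -0.70200477  0.04667976 -0.03651864]
scene 560.6783091205735 560.6783091205735 318.76107374341785 233.40990287088079 [-122.74404226 -569.07980526  636.32232116] [ 0.81025999 -0.36519501  0.18878412 -0.41769835]
{'clock': 0.1, 'joints': array([ 1.40663793e+00,  3.85481397e-01,  6.79193788e-03, -4.53822620e-04,
       -1.19397759e+00, -2.58562660e-01]), 'joint_vel': array([-0.00145163, -0.00264786,  0.00248373,  0.00351569, -0.00057911,
       -0.00212431]), 'joint_efforts': array([-9.57703924e-05, -3.93315661e+01,  1.88930744e+01,  4.19797719e+00,
       -2.57525331e-03,  7.70627508e-06]), 'position': array([256.18594451, 569.51207049, 222.33865641]), 'ee_rot': array([ 9.77728383e-01, -2.09872078e-01, -1.66543419e-04,  9.44271617e-04]), 'contact_force': array([-1.08058408,  0.26183661, -0.74407279]), 'wrist_torque': array([-0.00402656, -0.02346535,  0.0091256 ]), 'grasp_force': 0.0, 'gripper_width': 85.46478267453647}
```

View pics/top0.png

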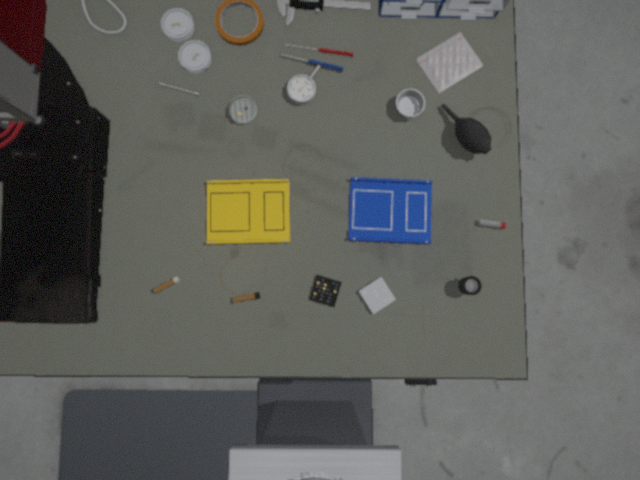

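View pics/scene0.png

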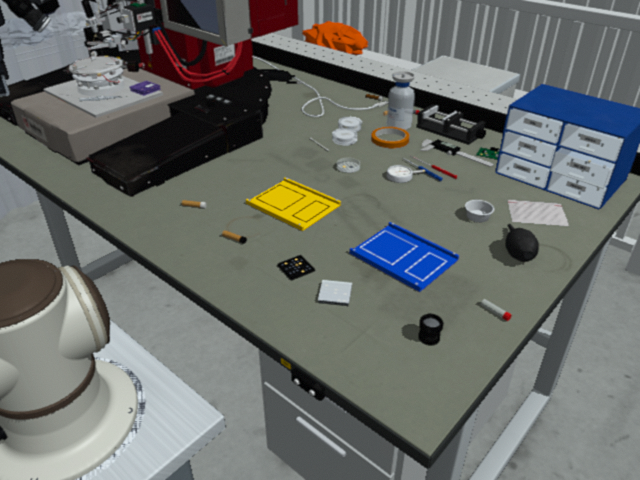

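Top view shows yellow tray (248,212), blue tray (391,211), white pack (377,295), black pack (325,290), loupe (469,285), red vial (491,224), black-cap vial (245,297) and white-cap vial (166,285). The scene view shows the same layout. Image up is +x and image left is +y.

```bash
cat > h.py <<'E'
import numpy as np,cv2,math
from scipy.spatial.transform import Rotation as R
def ray(c,px,z):
    px=np.atleast_2d(np.asarray(px,float))
    d=np.c_[(px[:,0]-c["cx"])/c["fx"],(px[:,1]-c["cy"])/c["fy"],np.ones(len(px))]@R.from_quat(c["rotation"]).as_matrix().T
    o=np.asarray(c["xyz"]);return (o+d*((z-o[2])/d[:,2])[:,None])[:,:2]
def rect(c,mask,z,box=None):
    """largest blob in box -> centre, side lengths, yaw(deg) of long side, world mm"""
    m=np.zeros_like(mask);
    x0,y0,x1,y1=box if box else (0,0,640,480)
    m[y0:y1,x0:x1]=mask[y0:y1,x0:x1]
    cs,_=cv2.findContours(m,cv2.RETR_EXTERNAL,cv2.CHAIN_APPROX_NONE)
    k=max(cs,key=cv2.contourArea)
    w=ray(c,k[:,0,:],z).astype(np.float32)
    (cx,cy),(a,b),t=cv2.minAreaRect(w)
    if b>a: a,b,t=b,a,t+90
    return np.round([cx,cy,a,b,(t+90)%180-90],1)
E
cat > m0.py <<'E'
import pickle; from h import *
d=pickle.load(open("d0.pkl","rb"))
for n,bx in (("top",{"Y":(195,170,300,255),"B":(340,170,440,255),"P":(352,270,405,320),"L":(450,270,490,302),"RV":(470,212,512,234),"BV":(225,287,266,308),"WV":(145,270,185,298)}),
             ("scene",{"Y":(240,175,345,235),"B":(345,220,465,290),"P":(312,275,358,310),"L":(412,308,450,350),"RV":(475,293,520,325),"BV":(215,225,250,250)})):
    c=d[n];im=cv2.cvtColor(c["image"],cv2.COLOR_RGB2HSV);H,S,V=[im[:,:,i].astype(int) for i in range(3)]
    bg=cv2.medianBlur(c["image"],3).astype(int)
    ms={"Y":((H>18)&(H<35)&(S>130)),"B":((H>100)&(H<125)&(S>120)),"P":(V>140)&(S<60),"L":(V<60)}
    for k,b in bx.items():
        if k in ms: m=ms[k]
        else:
            x0,y0,x1,y1=b; med=np.median(bg[y0:y1,x0:x1].reshape(-1,3),axis=0); m=np.abs(bg-med).max(2)>28
        z={"Y":8,"B":8,"P":9,"L":18}.get(k,7)
        print(n,k,rect(c,m.astype(np.uint8),z,b))
E
python3 m0.py
```

```text
top Y [591.3 136.1 160.1 124.6 -88. ]
top B [ 596.4 -139.7  159.   124.2   88.1]
top P [ 432.5 -114.3   49.9   49.9  -57. ]
top L [ 451.9 -287.    44.    33.6  -75.6]
top RV [ 568.9 -358.8   10.1    9.8   -1.8]
top BV [424.4 134.9  52.6  12.4 -75.4]
top WV [444.1 293.6  40.    9.4 -62.4]
scene Y [589.2 131.4 169.7 136.1 -87.8]
scene B [ 594.7 -144.1  165.4  135.2   88.1]
scene P [ 432.4 -116.3   52.7   52.3   32.2]
scene L [ 453.1 -288.7   68.    35.5   23.5]
scene RV [ 568.5 -338.4   57.8   24.7   84.7]
scene BV [423.9 130.3  57.3  22.6 -79.6]
```

```bash
cat >> h.py <<'E'
def plan(s,x,y,z,yang=None):
    """yang: wanted world angle (deg) of the tool's y axis, mod 180"""
    M=R.from_quat(s["ee_rot"]).as_matrix();p=np.asarray(s["position"])
    cur=math.degrees(math.atan2(M[1,1],M[0,1]))
    dy=0 if yang is None else (yang-cur+90)%180-90
    M2=R.from_euler("z",dy,degrees=True).as_matrix()@M
    v=M2.T@(np.array([x,y,z])-p)
    print("t",s["clock"],"pos",p.round(1),"yang",round(cur,1),"zaxis",M[:,2].round(3),"F",s["contact_force"].round(1),"w",round(s["gripper_width"],1),"gf",round(s["grasp_force"],1),"j1,j6",s["joints"][[0,5]].round(2))
    print("TURN wz",round(-dy,1),"then SHIFT",v.round(1))
E
python3 -c "
from h import *;from bench import arm
plan(arm.read_state(),424.4,134.9,130,14.6)"
```

```text
t 0.1 pos [256.2 569.5 222.3] yang -114.2 zaxis [-0.001 -0.002 -1.   ] F [-1.1  0.3 -0.7] w 85.5 gf 0.0 j1,j6 [ 1.41 -0.26]
TURN wz 51.2 then SHIFT [463.  -53.4  92.3]
```

```bash
python3 -m pendant '[[0,0,0,0,0,8.5,0.085],[0,0,0,0,0,8.5,0.085],[0,0,0,0,0,8.5,0.085],[0,0,0,0,0,8.5,0.085],[0,0,0,0,0,8.5,0.085],[0,0,0,0,0,8.5,0.085]]' && python3 -m pendant '[[0.04,-0.005,0,0,0,0,0.085],[0.042,-0.005,0,0,0,0,0.085],[0.042,-0.005,0,0,0,0,0.085],[0.042,-0.005,0,0,0,0,0.085],[0.042,-0.005,0,0,0,0,0.085],[0.042,-0.005,0,0,0,0,0.05],[0.042,-0.005,0,0,0,0,0.05],[0.042,-0.005,0.01,0,0,0,0.05],[0.042,-0.005,0.02,0,0,0,0.05],[0.042,-0.005,0.02,0,0,0,0.05],[0.042,-0.003,0.02,0,0,0,0.05],[0,0,0,0,0,0,0.05]]'
cat > w.py <<'E'
import sys; from h import *; from bench import arm
import pickle
c=arm.get_image("wrist");pickle.dump(c,open("w.pkl","wb"));cv2.imwrite(f"pics/{sys.argv[1]}.png",c["image"][:,:,::-1])
print(np.round(c["xyz"],1))
E
python3 w.py w1; python3 -c "
from h import *;from bench import arm
plan(arm.read_state(),424.4,134.9,130,14.6)"
```

```text
clock: 0.7
position: [256.3, 569.6, 222.7]
ee_rot: [0.79, -0.613, 0.0, 0.001]
contact_force: [0.4, -0.1, -0.1]
gripper_width: 85.0
grasp_force: 0.0
clock: 1.9
position: [423.2, 133.7, 150.3]
ee_rot: [0.79, -0.613, -0.001, 0.004]
contact_force: [-0.2, -0.5, 0.6]
gripper_width: 50.4
grasp_force: 0.0
[443.7  60.5 301.5]
t 1.95 pos [424.3 135.9 151.7] yang -165.5 zaxis [-0.003 -0.002 -1.   ] F [-0.2  0.6  0.4] w 49.9 gf 0.0 j1,j6 [ 0.68 -0.42]
TURN wz -0.1 then SHIFT [ 1.   0.  21.7]
```

View pics/w1.png

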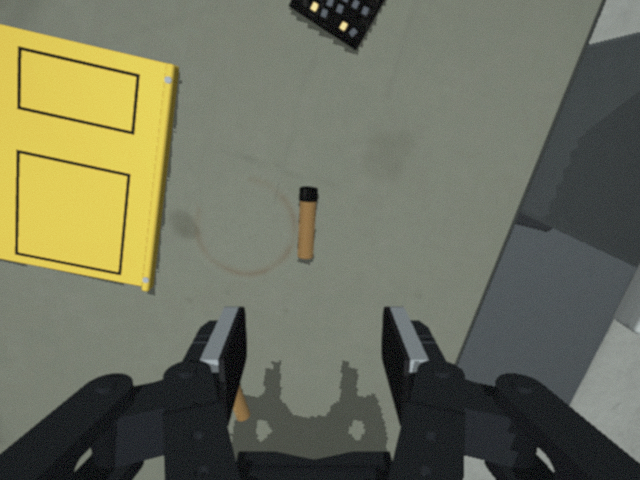

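Wrist view shows the black-cap vial at (307,225), nearly vertical in the picture, between and ahead of the fingers (centre column about 315). I'll measure it.

```bash
cat > mw.py <<'E'
import sys,pickle; from h import *
c=pickle.load(open("w.pkl","rb"));x0,y0,x1,y1=map(int,sys.argv[1:5]);z=float(sys.argv[5])
bg=cv2.medianBlur(c["image"],3).astype(int);med=np.median(bg[y0:y1,x0:x1].reshape(-1,3),axis=0)
th=int(sys.argv[6]) if len(sys.argv)>6 else 30
print(rect(c,(np.abs(bg-med).max(2)>th).astype(np.uint8),z,(x0,y0,x1,y1)))
E
python3 mw.py 275 175 340 275 8
```

```text
[427.2 134.7  56.9  13.5 -77.4]
```

```bash
python3 -m pendant '[[0.002,-0.001,0.03,0,0,1,0.045],[0,0,0.04,0,0,0,0.045],[0,0,0.03,0,0,0,0.045],[0,0,0.015,0,0,0,0.045],[0,0,0.006,0,0,0,0.045],[0,0,0,0,0,0,0.045],[0,0,0,0,0,0,0],[0,0,0,0,0,0,0],[0,0,0,0,0,0,0],[0,0,0,0,0,0,0],[0,0,0,0,0,0,0],[0,0,0,0,0,0,0]]'
python3 -c "
from h import *;from bench import arm
plan(arm.read_state(),591,136,100,-88)"
```

```text
clock: 3.15
position: [426.5, 137.0, 32.5]
ee_rot: [0.787, -0.617, 0.0, -0.0]
contact_force: [-0.2, -0.4, 0.4]
gripper_width: -0.2
grasp_force: 0.0
t 3.15 pos [426.5 137.   32.5] yang -166.2 zaxis [ 0.  0. -1.] F [-0.2 -0.4  0.4] w -0.2 gf 0.0 j1,j6 [ 0.68 -0.44]
TURN wz -78.2 then SHIFT [164.3   6.7 -67.6]
```

```bash
python3 w.py w2
```

```text
[445.1  62.9 183.5]
```

View pics/w2.png

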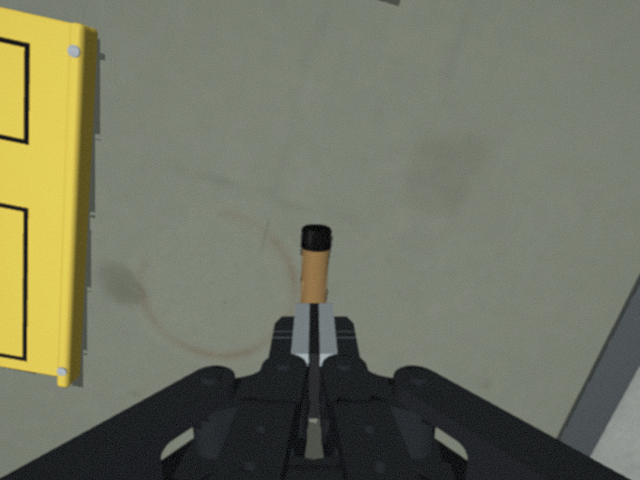

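The fingers are shut; the vial shows ahead at column 315, rows 225–303, and runs under the fingertips. I'll compare the projected positions.

```bash
python3 - <<'E'
import pickle;from h import *
c=pickle.load(open("w.pkl","rb"))
print("cap end",ray(c,[[316,226]],8), "edges",ray(c,[[301,245],[331,245]],8),ray(c,[[302,285],[327,285]],8))
M=R.from_quat(c["rotation"]).as_matrix()
for z in (0,7.5,13,20,30): 
    q=M.T@(np.array([426.5,137,z])-c["xyz"]);print(z,c["cx"]+c["fx"]*q[0]/q[2],c["cy"]+c["fy"]*q[1]/q[2])
print(M.round(3))
# vial centre expected
for t in (-25.5,0,25.5):
    q=M.T@(np.array([426+t*np.cos(np.radians(-77)),134.7+t*np.sin(np.radians(-77)),8])-c["xyz"]);print(t,c["cx"]+c["fx"]*q[0]/q[2],c["cy"]+c["fy"]*q[1]/q[2])
E
```

```text
cap end [[433.49372977 107.57671319]] edges [[437.78820402 117.41226404]
 [425.12186847 114.30962546]] [[433.06025678 135.5725323 ]
 [422.18581089 132.90696603]]
0 315.4227170449347 284.21104518986203
7.5 315.4610767901134 290.6277069190655
13 315.4910904991941 295.64827776780555
20 315.53184065871983 302.464798260037
30 315.5956405362165 313.13698156972396
[[-0.971 -0.227 -0.069]
 [-0.237  0.928  0.288]
 [-0.002  0.296 -0.955]]
-25.5 316.91254014180095 337.328814773916
0 317.77049838738924 286.72232962025856
25.5 318.6997186022366 231.91247232364316
```

```bash
python3 - <<'E'
import pickle;from h import *
c=pickle.load(open("w.pkl","rb"));M=R.from_quat(c["rotation"]).as_matrix();print(c["fx"],M[:,2])
# tip: points at TCP xy + a*toolx, height z -> row ; w2 pose
tx=np.array([math.cos(math.radians(-76.2)),math.sin(math.radians(-76.2))])
for a in (-11,0,11):
  for z in (2,7.5,13,20,25,32):
    q=M.T@(np.r_[np.array([426.5,137])+a*tx,z]-c["xyz"]);print(a,z,"row",round(c["cy"]+c["fy"]*q[1]/q[2]),"depth",q[2].round(),"px/mm",(c["fx"]/q[2]).round(2))
E
```

```text
422.8066145100897 [-0.06900824  0.28834341 -0.95503714]
-11 2 row 307 depth 199.0 px/mm 2.12
-11 7.5 row 313 depth 194.0 px/mm 2.18
-11 13 row 318 depth 189.0 px/mm 2.24
-11 20 row 326 depth 182.0 px/mm 2.32
-11 25 row 332 depth 177.0 px/mm 2.39
-11 32 row 340 depth 171.0 px/mm 2.48
0 2 row 286 depth 196.0 px/mm 2.16
0 7.5 row 291 depth 191.0 px/mm 2.22
0 13 row 296 depth 185.0 px/mm 2.28
0 20 row 302 depth 179.0 px/mm 2.37
0 25 row 308 depth 174.0 px/mm 2.43
0 32 row 315 depth 167.0 px/mm 2.53
11 2 row 264 depth 193.0 px/mm 2.19
11 7.5 row 268 depth 187.0 px/mm 2.26
11 13 row 272 depth 182.0 px/mm 2.32
11 20 row 278 depth 176.0 px/mm 2.41
11 25 row 283 depth 171.0 px/mm 2.48
11 32 row 290 depth 164.0 px/mm 2.58
```

```bash
python3 -m pendant '[[0,0,0,0,0,0,0.04],[0,0,0,0,0,0,0.04],[0,0,0,0,0,0,0.04],[0,0,0,0,0,0,0.04],[0,0,0.003,0,0,0,0.04],[0,0,0.003,0,0,0,0.04],[0,0,0,0,0,0,0.04]]';python3 -m pendant '[[0,0,0.002,0,0,0,0.04],[0,0,0,0,0,0,0.04]]'; python3 w.py w3
```

```text
clock: 3.9
position: [426.1, 136.7, 25.8]
ee_rot: [0.787, -0.617, -0.0, 0.001]
contact_force: [-0.1, 0.9, 0.0]
gripper_width: 40.1
grasp_force: 0.0
clock: 4.1
position: [426.3, 136.9, 24.0]
ee_rot: [0.787, -0.617, -0.0, 0.0]
contact_force: [-0.4, -0.1, 0.1]
gripper_width: 39.8
grasp_force: 0.0
[445.   62.9 175.1]
```

View pics/w3.png

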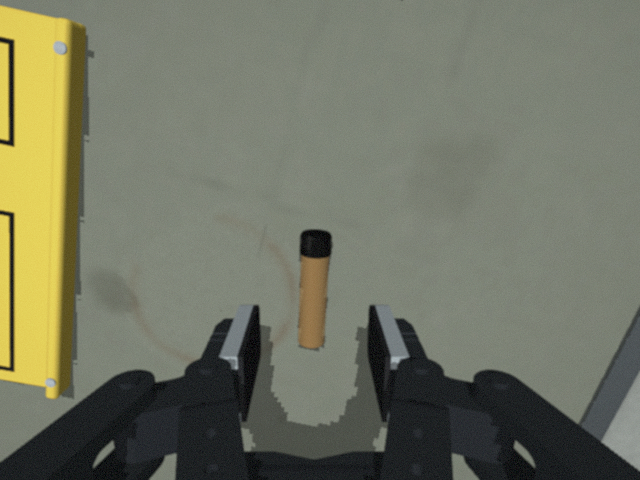

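Vial undisturbed at column 315, rows 231–348, between the fingers. By the gap in pixels the fingertips are about 25 mm higher than I assumed. I'll feel downwards in small steps.

```bash
for i in 1 ; do python3 -m pendant '[[0,0,0.002,0,0,0,0.04],[0,0,0.002,0,0,0,0.04],[0,0,0,0,0,0,0.04]]'; python3 -m pendant '[[0,0,0.002,0,0,0,0],[0,0,0,0,0,0,0],[0,0,0,0,0,0,0],[0,0,0,0,0,0,0],[0,0,0,0,0,0,0]]'; done
```

```text
clock: 4.45
position: [426.3, 136.9, 20.0]
ee_rot: [0.787, -0.617, -0.0, 0.0]
contact_force: [0.0, 0.7, -0.3]
gripper_width: 40.0
grasp_force: 0.0
clock: 4.95
position: [426.5, 137.0, 18.4]
ee_rot: [0.787, -0.617, 0.0, -0.0]
contact_force: [0.4, 0.7, -0.0]
gripper_width: -0.1
grasp_force: 0.0
```

```bash
python3 -m pendant '[[0,0,0,0,0,0,0.03],[0,0,0,0,0,0,0.03],[0,0,0,0,0,0,0.03],[0,0,0.002,0,0,0,0.03],[0,0,0.002,0,0,0,0.03],[0,0,0.002,0,0,0,0.03],[0,0,0,0,0,0,0.03]]'; python3 -m pendant '[[0,0,0.002,0,0,0,0],[0,0,0,0,0,0,0],[0,0,0,0,0,0,0],[0,0,0,0,0,0,0],[0,0,0,0,0,0,0]]'
```

```text
clock: 5.65
position: [426.2, 136.8, 11.9]
ee_rot: [0.787, -0.617, -0.0, 0.0]
contact_force: [0.3, 0.3, -0.0]
gripper_width: 30.1
grasp_force: 0.0
clock: 6.15
position: [426.5, 137.0, 10.4]
ee_rot: [0.787, -0.617, 0.0, -0.0]
contact_force: [1.2, 0.1, -0.2]
gripper_width: 0.1
grasp_force: 0.0
```

```bash
python3 -m pendant '[[0,0,0,0,0,0,0.03],[0,0,0,0,0,0,0.03],[0,0,0,0,0,0,0.03],[0,0,0.003,0,0,0,0.03],[0,0,0.003,0,0,0,0.03],[0,0,0.003,0,0,0,0.03],[0,0,0,0,0,0,0.03]]'; python3 -m pendant '[[0,0,0.002,0,0,0,0.03],[0,0,0.002,0,0,0,0.03],[0,0,0,0,0,0,0.03]]';python3 -m pendant '[[0,0,0,0,0,0,0],[0,0,0,0,0,0,0],[0,0,0,0,0,0,0],[0,0,0,0,0,0,0],[0,0,0,0,0,0,0]]'
```

```text
clock: 6.85
position: [426.1, 136.7, 0.8]
ee_rot: [0.787, -0.617, -0.0, 0.001]
contact_force: [-0.1, -0.3, -0.5]
gripper_width: 30.3
grasp_force: 0.0
clock: 7.15
position: [426.3, 136.9, -3.0]
ee_rot: [0.787, -0.617, -0.0, 0.0]
contact_force: [-0.5, -0.2, 0.4]
gripper_width: 29.7
grasp_force: 0.0
clock: 7.65
position: [426.5, 137.1, -2.5]
ee_rot: [0.787, -0.617, 0.0, -0.0]
contact_force: [0.1, -0.6, 3.8]
gripper_width: 9.6
grasp_force: 59.0
```

The vial is gripped only at its crown (9.6 mm), so the real fingertips stand well above where the stated tool length puts them. I'll release, go 6 mm lower and regrip.

```bash
python3 -m pendant '[[0,0,0,0,0,0,0.03],[0,0,0,0,0,0,0.03],[0,0,0,0,0,0,0.03],[0,0,0.002,0,0,0,0.03],[0,0,0.002,0,0,0,0.03],[0,0,0,0,0,0,0.03]]'; python3 -m pendant '[[0,0,0.002,0,0,0,0.03],[0,0,0,0,0,0,0.03]]';python3 -m pendant '[[0,0,0,0,0,0,0],[0,0,0,0,0,0,0],[0,0,0,0,0,0,0],[0,0,0,0,0,0,0],[0,0,0,0,0,0,0]]'
```

```text
clock: 8.25
position: [426.2, 136.8, -7.1]
ee_rot: [0.787, -0.617, -0.0, 0.0]
contact_force: [-0.0, 0.1, -0.2]
gripper_width: 30.1
grasp_force: 0.0
clock: 8.45
position: [426.6, 137.1, -8.4]
ee_rot: [0.787, -0.617, 0.0, -0.0]
contact_force: [0.3, 0.0, 4.2]
gripper_width: 30.0
grasp_force: 2.1
clock: 8.95
position: [427.2, 137.4, -7.5]
ee_rot: [0.787, -0.617, 0.0, -0.001]
contact_force: [-2.2, -1.4, 11.1]
gripper_width: 10.6
grasp_force: 63.4
```

```bash
python3 -m pendant '[[0,0,-0.005,0,0,0,0],[0,0,-0.02,0,0,0,0],[0,0,-0.03,0,0,0,0],[0,0,-0.03,0,0,0,0],[0,0,-0.03,0,0,0,0],[0,0,0,0,0,0,0]]'; python3 w.py w4
```

```text
clock: 9.55
position: [428.8, 138.6, 110.1]
ee_rot: [0.787, -0.617, 0.001, -0.004]
contact_force: [-0.1, 0.8, 0.0]
gripper_width: 10.3
grasp_force: 59.2
[446.4  63.8 260.9]
```

View pics/w4.png

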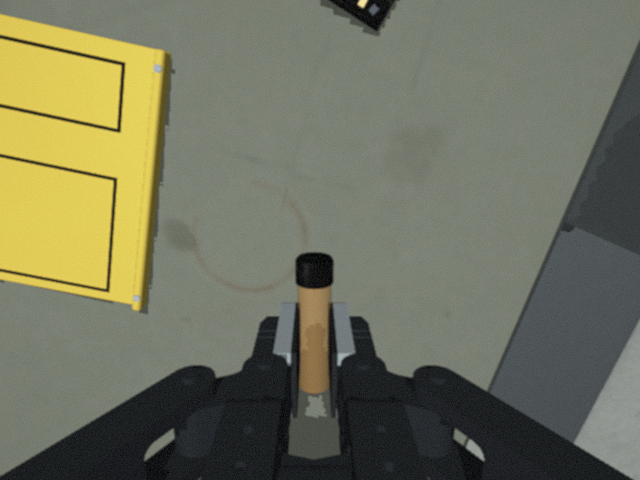

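Wrist view shows the vial held, rows 254–392, pads around rows 303–355, well aligned. Next: carry it to the yellow narrow outline.

```bash
python3 -m pendant '[[0,0,0,0,0,-8.5,0],[0,0,0,0,0,-8.5,0],[0,0,0,0,0,-8.5,0],[0,0,0,0,0,-8.5,0],[0,0,0,0,0,-8.5,0],[0,0,0,0,0,-8.5,0],[0,0,0,0,0,-8.5,0],[0,0,0,0,0,-8.5,0],[0,0,0,0,0,-8.5,0],[0,0,0,0,0,-1.6,0],[0,0,0,0,0,0,0]]'
python3 -c "
from h import *;from bench import arm
plan(arm.read_state(),590.6,86,70,-88)"
```

```text
clock: 10.7
position: [425.9, 136.6, 105.4]
ee_rot: [1.0, 0.015, -0.001, 0.001]
contact_force: [-0.8, 0.8, 0.5]
gripper_width: 10.6
grasp_force: 59.2
t 10.7 pos [425.9 136.6 105.4] yang -88.3 zaxis [-0.002 -0.001 -1.   ] F [-0.8  0.8  0.5] w 10.6 gf 59.2 j1,j6 [0.68 0.93]
TURN wz -0.3 then SHIFT [162.9  56.3  35.1]
```

```bash
python3 -m pendant '[[0.033,0.011,0,0,0,0,0],[0.033,0.011,0,0,0,0,0],[0.033,0.011,0,0,0,0,0],[0.033,0.012,0,0,0,0,0],[0.031,0.011,0,0,0,0,0],[0,0,0,0,0,0,0],[0,0,0,0,0,0,0]]'
python3 w.py w5; python3 -c "
from h import *;from bench import arm
plan(arm.read_state(),590.6,86,-2,-88)"
```

```text
clock: 11.4
position: [590.7, 85.8, 105.0]
ee_rot: [1.0, 0.015, -0.001, 0.0]
contact_force: [-0.3, 0.1, -0.8]
gripper_width: 10.0
grasp_force: 59.2
[667.6  88.  255.8]
t 11.45 pos [590.1  86.1 105.3] yang -88.2 zaxis [-0.002 -0.    -1.   ] F [ 0.2 -0.2 -0.3] w 9.7 gf 59.2 j1,j6 [0.42 1.19]
TURN wz -0.2 then SHIFT [7.000e-01 1.000e-01 1.073e+02]
```

View pics/w5.png

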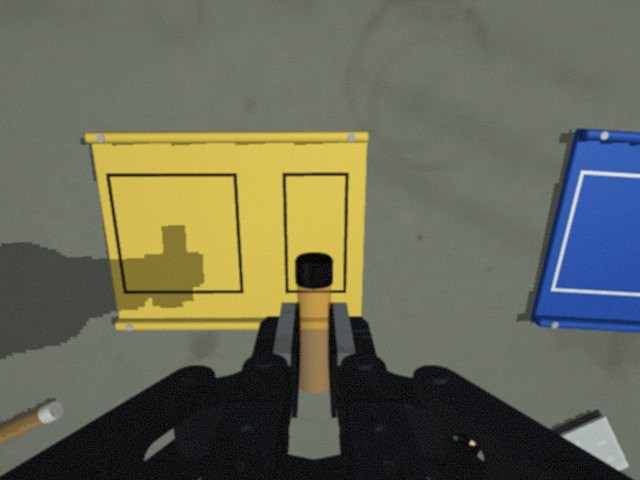

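Outline corners at about (284,174), (348,174), (346,292), (287,292); casting these onto z=5.

```bash
python3 - <<'E'
import pickle;from h import *
c=pickle.load(open("w.pkl","rb"))
w=ray(c,[[284,174],[348,174],[346,292],[287,292]],5);print(w,w.mean(0))
w=ray(c,[[108,174],[236,174],[242,292],[126,292]],5);print(w,w.mean(0))
E
```

```text
[[632.38624518 104.16633344]
 [633.47784701  66.37180484]
 [557.82104009  63.62786094]
 [556.74069706 101.62242579]] [595.10645733  83.94710625]
[[629.38685752 208.01412764]
 [631.56786434 132.5011319 ]
 [555.91703328 130.58984268]
 [553.7951136  205.21559872]] [592.66671719 169.08017524]
```

```bash
python3 -m pendant '[[0.0015,0.001,0.035,0,0,0,0],[0,0,0.035,0,0,0,0],[0,0,0.02,0,0,0,0],[0,0,0.008,0,0,0,0],[0,0,0.004,0,0,0,0],[0,0,0.003,0,0,0,0],[0,0,0,0,0,0,0]]'; python3 -m pendant '[[0,0,0.0015,0,0,0,0],[0,0,0,0,0,0,0]]'
```

```text
clock: 12.15
position: [593.1, 85.8, 2.2]
ee_rot: [1.0, 0.016, 0.001, -0.0]
contact_force: [0.7, 0.3, 0.3]
gripper_width: 9.9
grasp_force: 59.2
clock: 12.35
position: [593.0, 85.6, 0.5]
ee_rot: [1.0, 0.016, 0.001, -0.0]
contact_force: [-0.2, 0.3, 0.7]
gripper_width: 10.0
grasp_force: 59.2
```

```bash
python3 -m pendant '[[-0.001,0,0.002,0,0,0,0],[0,0,0,0,0,0,0]]'; python3 -m pendant '[[0,0,0,0,0,0,0.04],[0,0,0,0,0,0,0.04],[0,0,0,0,0,0,0.04],[0,0,-0.01,0,0,0,0.04],[0,0,-0.04,0,0,0,0.04],[0,0,-0.04,0,0,0,0.06],[0,0,-0.02,0,0,0,0.07],[0,0,0,0,0,0,0.07]]'
python3 w.py w6
python3 -c "
from h import *;from bench import arm
plan(arm.read_state(),432.5,-115,110,33)
s=arm.read_state();plan(s,432.5,-115,110,-57)"
```

```text
clock: 12.55
position: [591.5, 85.3, -2.2]
ee_rot: [1.0, 0.016, -0.0, 0.0]
contact_force: [-0.0, -0.2, 0.7]
gripper_width: 9.8
grasp_force: 59.2
clock: 13.35
position: [594.3, 86.2, 112.8]
ee_rot: [1.0, 0.017, 0.004, -0.001]
contact_force: [0.5, -0.5, -0.6]
gripper_width: 70.0
grasp_force: 0.0
[669.5  88.1 264.5]
t 13.4 pos [592.7  85.8 110.3] yang -88.1 zaxis [ 0.004  0.002 -1.   ] F [ 0.5  1.  -0.7] w 70.1 gf 0.0 j1,j6 [0.41 1.19]
TURN wz 58.9 then SHIFT [8.120e+01 2.437e+02 2.000e-01]
t 13.4 pos [592.7  85.8 110.3] yang -88.1 zaxis [ 0.004  0.002 -1.   ] F [ 0.5  1.  -0.7] w 70.1 gf 0.0 j1,j6 [0.41 1.19]
TURN wz -31.1 then SHIFT [-243.7   81.2   -0.9]
```

View pics/w6.png

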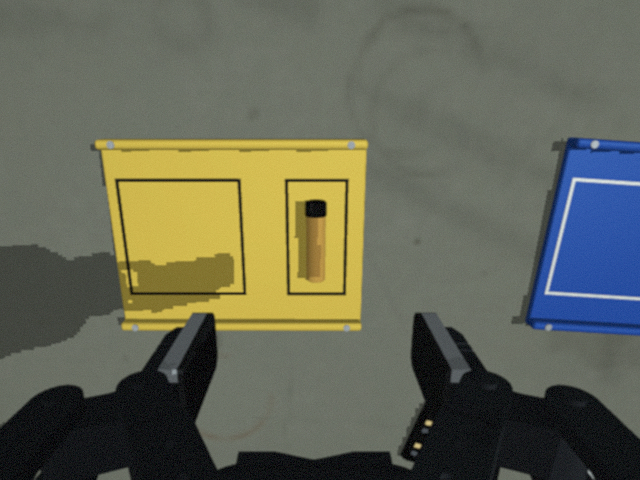

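The black-cap vial lies centred in the narrow outline: vial centre (316,241), outline centre (317,237). Next is the white pack.

```bash
python3 -m pendant '[[0,0,0,0,0,8.5,0.07],[0,0,0,0,0,8.5,0.07],[0,0,0,0,0,8.5,0.07],[0,0,0,0,0,8.5,0.07],[0,0,0,0,0,8.5,0.07],[0,0,0,0,0,8.5,0.07],[0,0,0,0,0,7.9,0.07],[0,0,0,0,0,0,0.07]]'; python3 -m pendant '[[0.013,0.04,0,0,0,0,0.07],[0.013,0.04,0,0,0,0,0.07],[0.013,0.04,0,0,0,0,0.07],[0.014,0.04,0,0,0,0,0.07],[0.014,0.042,0,0,0,0,0.07],[0.014,0.042,0,0,0,0,0.07],[0,0,0,0,0,0,0.07],[0,0,0,0,0,0,0.07]]'
python3 w.py w7
python3 -c "
from h import *;from bench import arm
plan(arm.read_state(),432.5,-115,110,33)"
```

```text
clock: 14.2
position: [590.8, 85.1, 106.4]
ee_rot: [0.879, -0.477, -0.001, 0.001]
contact_force: [0.2, 0.7, -0.0]
gripper_width: 70.5
grasp_force: 0.0
clock: 15.0
position: [430.5, -116.1, 107.7]
ee_rot: [0.879, -0.477, -0.0, 0.0]
contact_force: [0.3, -0.5, -1.5]
gripper_width: 69.8
grasp_force: 0.0
[ 472.5 -180.   258.7]
t 15.05 pos [ 431.4 -115.5  107.8] yang -146.9 zaxis [ 0. -0. -1.] F [0.1 0.1 0.3] w 69.7 gf 0.0 j1,j6 [0.1  0.47]
TURN wz 0.1 then SHIFT [ 0.2 -1.2 -2.2]
```

View pics/w7.png

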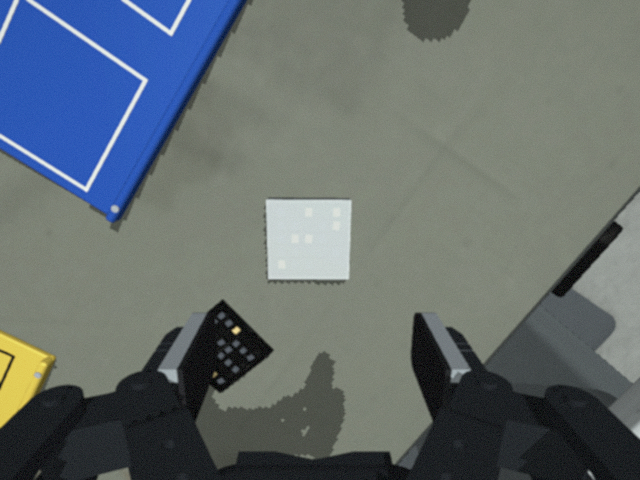

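Pack at about (308,239), square to the image. Fingers straddle column 315.

```bash
python3 mw.py 245 185 375 300 8 40
```

```text
[ 434.7 -115.4   51.8   51.    32.2]
```

```bash
python3 -m pendant '[[0.001,-0.002,0.035,0,0,0,0.07],[0,0,0.035,0,0,0,0.068],[0,0,0.025,0,0,0,0.066],[0,0,0.01,0,0,0,0.066],[0,0,0.005,0,0,0,0.066],[0,0,0.003,0,0,0,0.066],[0,0,0,0,0,0,0.066]]'; python3 -m pendant '[[0,0,0.002,0,0,0,0.066],[0,0,0,0,0,0,0.066]]';  python3 -m pendant '[[0,0,0.001,0,0,0,0],[0,0,0,0,0,0,0],[0,0,0,0,0,0,0],[0,0,0,0,0,0,0],[0,0,0,0,0,0,0]]'
```

```text
clock: 15.75
position: [434.2, -114.9, -4.7]
ee_rot: [0.879, -0.477, 0.001, -0.0]
contact_force: [0.2, 0.2, -0.5]
gripper_width: 66.0
grasp_force: 0.0
clock: 15.95
position: [433.8, -115.1, -6.6]
ee_rot: [0.879, -0.477, 0.001, -0.0]
contact_force: [-0.8, 0.8, 0.6]
gripper_width: 66.2
grasp_force: 0.0
clock: 16.45
position: [433.8, -115.1, -7.3]
ee_rot: [0.879, -0.477, 0.001, -0.0]
contact_force: [-2.1, 1.3, 7.0]
gripper_width: 49.3
grasp_force: 61.0
```

```bash
python3 -m pendant '[[0,0,-0.01,0,0,0,0],[0,0,-0.04,0,0,0,0],[0,0,-0.04,0,0,0,0],[0,0,-0.025,0,0,0,0],[0,0,0,0,0,0,0],[0,0,0,0,0,-8.5,0],[0,0,0,0,0,-8.5,0],[0,0,0,0,0,-8.5,0],[0,0,0,0,0,-8.5,0],[0,0,0,0,0,-8.5,0],[0,0,0,0,0,-8.5,0],[0,0,0,0,0,-4.1,0]]'
python3 -c "
from h import *;from bench import arm
plan(arm.read_state(),597.6,-104.7,110,-92)"
```

```text
clock: 17.65
position: [432.5, -115.1, 106.2]
ee_rot: [1.0, -0.015, -0.001, -0.0]
contact_force: [-0.6, 0.3, 0.4]
gripper_width: 48.9
grasp_force: 62.4
t 17.65 pos [ 432.5 -115.1  106.2] yang -91.7 zaxis [-0.002  0.    -1.   ] F [-0.6  0.3  0.4] w 48.9 gf 62.4 j1,j6 [0.1  1.44]
TURN wz 0.3 then SHIFT [164.7 -16.2  -4.1]
```

```bash
python3 -m pendant '[[0.033,-0.003,0,0,0,0.3,0],[0.033,-0.003,0,0,0,0,0],[0.033,-0.003,0,0,0,0,0],[0.033,-0.003,0,0,0,0,0],[0.033,-0.004,0,0,0,0,0],[0,0,0,0,0,0,0],[0,0,0,0,0,0,0]]'
python3 w.py w8
python3 - <<'E'
from h import *;from bench import arm;import pickle
plan(arm.read_state(),597.6,-104.7,-2,-92)
c=pickle.load(open("w.pkl","rb"));im=cv2.cvtColor(c["image"],cv2.COLOR_RGB2HSV)
m=((im[:,:,0]>100)&(im[:,:,0]<125)&(im[:,:,1]>120)).astype(np.uint8)
print(rect(c,m,8))
E
```

```text
clock: 18.35
position: [598.0, -105.3, 105.3]
ee_rot: [1.0, -0.02, -0.002, -0.0]
contact_force: [-0.2, -0.1, -0.5]
gripper_width: 48.7
grasp_force: 62.4
[ 675.  -108.5  256. ]
t 18.4 pos [ 597.5 -105.4  105.6] yang -92.2 zaxis [-0.003  0.    -1.   ] F [ 0.2  0.7 -1.1] w 49.2 gf 62.4 j1,j6 [0.09 1.44]
TURN wz -0.2 then SHIFT [  0.4  -0.6 107.6]
[ 598.3 -142.5  161.2  125.6   87.9]
```

View pics/w8.png

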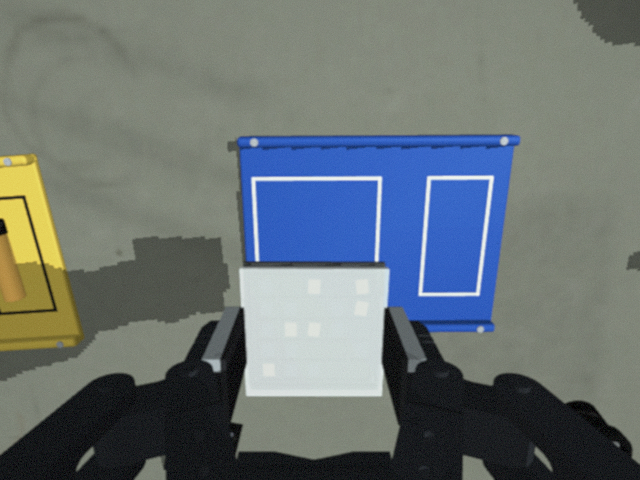

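Pack held square to the tray at (315,330). The two tray estimates agree within 3 mm, so I'll lower it.

```bash
python3 -m pendant '[[0.0005,0,0.035,0,0,0,0],[0,0,0.035,0,0,0,0],[0,0,0.02,0,0,0,0],[0,0,0.008,0,0,0,0],[0,0,0.004,0,0,0,0],[0,0,0.002,0,0,0,0],[0,0,0,0,0,0,0]]'; python3 -m pendant '[[0,0,0.0015,0,0,0,0],[0,0,0,0,0,0,0]]'; python3 -m pendant '[[0,0,0.0015,0,0,0,0],[0,0,0,0,0,0,0]]'
```

```text
clock: 19.1
position: [599.9, -105.4, 3.9]
ee_rot: [1.0, -0.019, 0.001, -0.0]
contact_force: [-0.9, 0.1, 0.0]
gripper_width: 49.3
grasp_force: 62.4
clock: 19.3
position: [599.7, -105.4, 2.0]
ee_rot: [1.0, -0.019, 0.001, -0.0]
contact_force: [-0.6, 0.5, -0.2]
gripper_width: 49.2
grasp_force: 62.4
clock: 19.5
position: [599.3, -105.4, -0.2]
ee_rot: [1.0, -0.019, -0.0, -0.0]
contact_force: [0.1, -0.4, -0.3]
gripper_width: 49.0
grasp_force: 62.4
```

```bash
python3 -m pendant '[[-0.0005,0.0005,0.0018,0,0,0,0],[0,0,0,0,0,0,0]]'; python3 -m pendant '[[0,0,0,0,0,0,0.065],[0,0,0,0,0,0,0.065],[0,0,0,0,0,0,0.065],[0,0,-0.01,0,0,0,0.065],[0,0,-0.04,0,0,0,0.065],[0,0,-0.04,0,0,0,0.06],[0,0,-0.02,0,0,0,0.05],[0,0,0,0,0,0,0.05]]'
python3 w.py w9
python3 - <<'E'
from h import *;from bench import arm
plan(arm.read_state(),568.7,-340,110,-5)
E
```

```text
clock: 19.7
position: [598.8, -105.9, -2.1]
ee_rot: [1.0, -0.019, 0.0, 0.0]
contact_force: [0.8, -0.8, 0.4]
gripper_width: 49.2
grasp_force: 62.4
clock: 20.5
position: [601.5, -105.9, 113.1]
ee_rot: [1.0, -0.019, 0.005, -0.0]
contact_force: [0.6, 0.2, -0.2]
gripper_width: 49.9
grasp_force: 0.0
[ 676.6 -109.   264.8]
t 20.55 pos [ 599.9 -105.8  110.6] yang -92.2 zaxis [ 0.005  0.    -1.   ] F [ 0.   0.4 -0.3] w 50.0 gf 0.0 j1,j6 [0.09 1.44]
TURN wz -87.2 then SHIFT [-236.1  -10.6   -0.6]
```

View pics/w9.png

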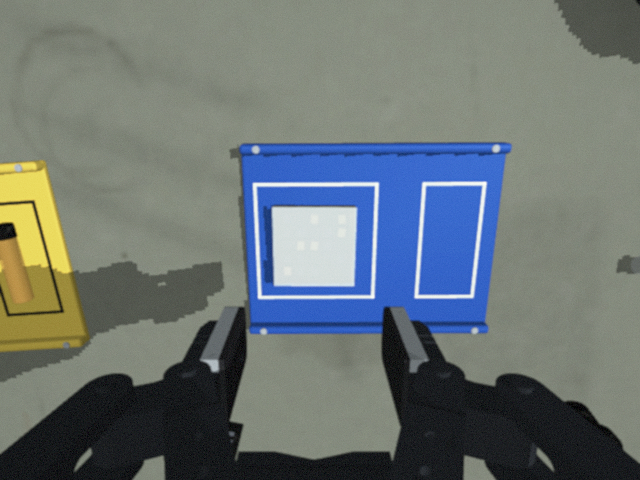

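The pack sits squarely in the outline: pack (314,246), outline centre (316,240). Next is the red vial, turning the other way because of joint 6's range.

```bash
python3 -m pendant '[[0,0,0,0,0,8.5,0.05],[0,0,0,0,0,8.5,0.05],[0,0,0,0,0,8.5,0.05],[0,0,0,0,0,8.5,0.05],[0,0,0,0,0,8.5,0.05],[0,0,0,0,0,8.5,0.05],[0,0,0,0,0,8.5,0.05],[0,0,0,0,0,8.5,0.05],[0,0,0,0,0,8.5,0.05],[0,0,0,0,0,8.5,0.05],[0,0,0,0,0,8.5,0.05],[0,0,0,0,0,0,0.05]]'; 
python3 - <<'E'
from h import *;from bench import arm
plan(arm.read_state(),568.7,-340,110,-6)
E
```

```text
clock: 21.75
position: [597.8, -105.9, 106.6]
ee_rot: [-0.671, 0.742, 0.001, -0.001]
contact_force: [0.2, 0.4, 0.4]
gripper_width: 50.0
grasp_force: 0.0
t 21.75 pos [ 597.8 -105.9  106.6] yang 174.3 zaxis [-0.003  0.    -1.   ] F [0.2 0.4 0.4] w 50.0 gf 0.0 j1,j6 [ 0.09 -0.19]
TURN wz 0.3 then SHIFT [235.9   4.5  -3.3]
```

```bash
python3 -m pendant '[[0.04,0.001,0,0,0,0,0.05],[0.04,0.001,0,0,0,0,0.05],[0.04,0.001,0,0,0,0,0.05],[0.04,0.001,0,0,0,0,0.05],[0.04,0.001,0,0,0,0,0.05],[0.036,0,0,0,0,0,0.05],[0,0,0,0,0,0,0.05],[0,0,0,0,0,0,0.05]]'; python3 w.py w10
python3 - <<'E'
from h import *;from bench import arm
plan(arm.read_state(),568.7,-340,-7,-6)
E
python3 mw.py 270 180 360 290 8 30
```

```text
clock: 22.55
position: [569.3, -340.7, 106.8]
ee_rot: [-0.671, 0.741, 0.001, -0.0]
contact_force: [0.4, 0.4, -0.5]
gripper_width: 50.1
grasp_force: 0.0
[ 562.6 -416.7  257.7]
t 22.6 pos [ 569.7 -339.9  107.1] yang 174.3 zaxis [-0.002  0.001 -1.   ] F [1.  0.5 0.5] w 49.8 gf 0.0 j1,j6 [-0.29  0.2 ]
TURN wz 0.3 then SHIFT [  0.3   0.7 114.1]
[ 573.2 -338.4   57.1   15.1   83.6]
```

View pics/w10.png

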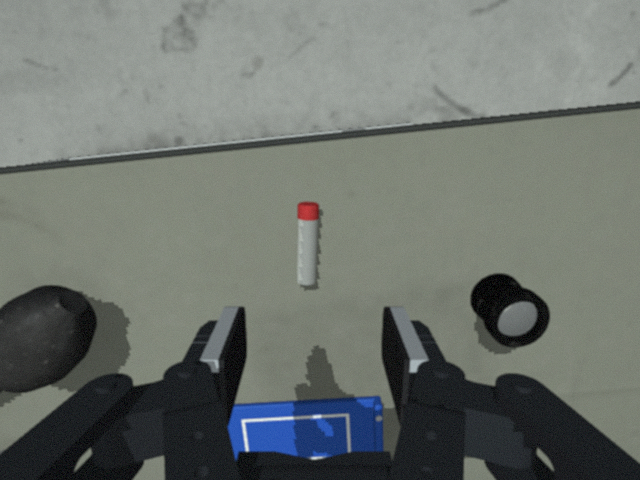

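Red vial at (308,245), measured (573,-338), with the bench edge beyond it and the loupe well clear at (510,310). I'll grasp it.

```bash
python3 -m pendant '[[-0.002,-0.003,0.035,0,0,0,0.045],[0,0,0.035,0,0,0,0.04],[0,0,0.025,0,0,0,0.04],[0,0,0.01,0,0,0,0.04],[0,0,0.004,0,0,0,0.04],[0,0,0.002,0,0,0,0.04],[0,0,0,0,0,0,0.04]]'; python3 -m pendant '[[0,0,0.002,0,0,0,0.04],[0,0,0,0,0,0,0.04]]'
```

```text
clock: 23.3
position: [574.5, -338.5, -1.7]
ee_rot: [-0.671, 0.741, -0.001, 0.0]
contact_force: [0.8, 0.2, 0.2]
gripper_width: 40.1
grasp_force: 0.0
clock: 23.5
position: [573.8, -338.7, -4.2]
ee_rot: [-0.671, 0.742, -0.001, 0.0]
contact_force: [-0.5, -0.0, 0.0]
gripper_width: 40.1
grasp_force: 0.0
```

Close, then lift and turn back.

```bash
python3 -m pendant '[[0,0,0.001,0,0,0,0.04],[0,0,0,0,0,0,0],[0,0,0,0,0,0,0],[0,0,0,0,0,0,0],[0,0,0,0,0,0,0],[0,0,0,0,0,0,0]]'; python3 -m pendant '[[0,0,-0.01,0,0,0,0],[0,0,-0.04,0,0,0,0],[0,0,-0.04,0,0,0,0],[0,0,-0.025,0,0,0,0],[0,0,0,0,0,-8.5,0],[0,0,0,0,0,-8.5,0],[0,0,0,0,0,-8.5,0],[0,0,0,0,0,-8.5,0],[0,0,0,0,0,-8.5,0],[0,0,0,0,0,-8.5,0]]'; python3 -m pendant '[[0,0,0,0,0,-8.5,0],[0,0,0,0,0,-8.5,0],[0,0,0,0,0,-8.5,0],[0,0,0,0,0,-8.5,0],[0,0,0,0,0,-8.5,0],[0,0,0,0,0,0,0]]'
python3 - <<'E'
from h import *;from bench import arm
plan(arm.read_state(),595.6,-191,107,-92)
E
```

```text
clock: 24.1
position: [573.6, -338.6, -5.7]
ee_rot: [-0.671, 0.742, -0.0, 0.0]
contact_force: [-0.6, -1.0, 1.1]
gripper_width: 10.3
grasp_force: 60.8
clock: 25.1
position: [573.4, -338.4, 109.5]
ee_rot: [0.926, -0.378, 0.0, -0.0]
contact_force: [0.1, -0.1, -1.1]
gripper_width: 10.1
grasp_force: 60.5
clock: 25.7
position: [573.5, -338.4, 109.4]
ee_rot: [1.0, -0.02, 0.0, -0.0]
contact_force: [-0.8, 0.1, 0.2]
gripper_width: 10.1
grasp_force: 60.5
t 25.7 pos [ 573.5 -338.4  109.4] yang -92.2 zaxis [ 0.  0. -1.] F [-0.8  0.1  0.2] w 10.1 gf 60.5 j1,j6 [-0.29  1.82]
TURN wz -0.2 then SHIFT [  17.  -148.1    2.4]
```

```bash
python3 -m pendant '[[0.004,-0.035,0,0,0,0,0],[0.004,-0.038,0,0,0,0,0],[0.004,-0.038,0,0,0,0,0],[0.005,-0.037,0,0,0,0,0],[0,0,0,0,0,0,0],[0,0,0.035,0,0,0,0],[0,0,0.035,0,0,0,0],[0,0,0.02,0,0,0,0],[0,0,0.01,0,0,0,0],[0,0,0.004,0,0,0,0],[0,0,0.001,0,0,0,0],[0,0,0,0,0,0,0]]';python3 - <<'E'
from h import *;from bench import arm
plan(arm.read_state(),595.6,-191,-0.5,-92)
E
```

```text
clock: 26.9
position: [597.1, -191.6, 5.2]
ee_rot: [1.0, -0.02, 0.001, 0.0]
contact_force: [0.3, -0.2, 0.5]
gripper_width: 10.0
grasp_force: 60.5
t 26.9 pos [ 597.1 -191.6    5.2] yang -92.3 zaxis [ 0.002 -0.    -1.   ] F [ 0.3 -0.2  0.5] w 10.0 gf 60.5 j1,j6 [-0.05  1.58]
TURN wz -0.3 then SHIFT [-1.5 -0.5  5.7]
```

```bash
python3 -m pendant '[[0,0,0.002,0,0,0,0],[0,0,0.001,0,0,0,0],[0,0,0,0,0,0,0]]'; python3 -m pendant '[[0,0,0.0015,0,0,0,0],[0,0,0,0,0,0,0]]'
```

```text
clock: 27.2
position: [596.3, -191.3, 1.4]
ee_rot: [1.0, -0.019, 0.0, 0.0]
contact_force: [-0.2, -0.2, 0.1]
gripper_width: 10.1
grasp_force: 60.5
clock: 27.4
position: [596.1, -191.2, -0.6]
ee_rot: [1.0, -0.019, -0.0, -0.0]
contact_force: [0.1, 0.1, -0.4]
gripper_width: 9.6
grasp_force: 60.5
```

```bash
python3 -m pendant '[[0,0,0,0,0,0,0.04],[0,0,0,0,0,0,0.04],[0,0,0,0,0,0,0.04],[0,0,-0.01,0,0,0,0.04],[0,0,-0.04,0,0,0,0.04],[0,0,-0.04,0,0,0,0.06],[0,0,-0.03,0,0,0,0.07],[0,0,0,0,0,0,0.07]]'; python3 w.py w11;python3 - <<'E'
from h import *;from bench import arm;import pickle
plan(arm.read_state(),452,-288,115,-92)
c=pickle.load(open("w.pkl","rb"))
im=cv2.cvtColor(c["image"],cv2.COLOR_RGB2HSV).astype(int)
m=(((im[:,:,0]<8)|(im[:,:,0]>172))&(im[:,:,1]>120)&(im[:,:,2]>80)).astype(np.uint8)
print("cap",rect(c,m,11))
m=((im[:,:,1]<70)&(im[:,:,2]>120)).astype(np.uint8)
print("white",rect(c,m,11,(290,160,345,290)))
E
```

```text
clock: 28.2
position: [599.7, -192.0, 126.2]
ee_rot: [1.0, -0.019, 0.006, 0.001]
contact_force: [0.3, -0.2, 0.6]
gripper_width: 69.6
grasp_force: 0.0
[ 674.4 -194.6  278.1]
t 28.25 pos [ 597.9 -191.5  123.2] yang -92.2 zaxis [ 0.007 -0.001 -1.   ] F [-0.1  1.2 -0.5] w 70.3 gf 0.0 j1,j6 [-0.05  1.58]
TURN wz -0.2 then SHIFT [-142.5  101.6    7.3]
cap [ 618.7 -192.4   11.     9.8   87.8]
white [ 599.9 -195.    73.4   33.5   -1.1]
```

View pics/w11.png

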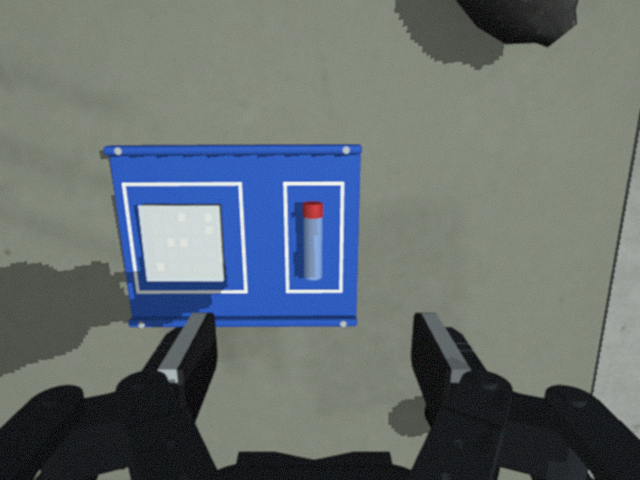

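Red vial centred at (313,241) in the outline (314,238), pack unchanged. Now the loupe.

```bash
python3 -m pendant '[[-0.035,0.025,0,0,0,0,0.075],[-0.036,0.026,0,0,0,0,0.075],[-0.036,0.026,0,0,0,0,0.075],[-0.035,0.025,0,0,0,0,0.075],[0,0,0,0,0,0,0.075],[0,0,0,0,0,0,0.075]]'; python3 w.py w12;python3 - <<'E'
from h import *;from bench import arm;import pickle
s=arm.read_state();plan(s,452,-288,115,-92)
c=pickle.load(open("w.pkl","rb"))
M=R.from_quat(c["rotation"]).as_matrix()
for z in(0,18,36):
    q=M.T@(np.array([452,-288,z])-c["xyz"]);print(z,c["cx"]+c["fx"]*q[0]/q[2],c["cy"]+c["fy"]*q[1]/q[2])
E
```

```text
clock: 28.85
position: [449.2, -288.1, 119.1]
ee_rot: [1.0, -0.02, -0.001, -0.0]
contact_force: [0.8, -0.7, -0.3]
gripper_width: 75.0
grasp_force: 0.0
[ 525.9 -291.4  270.1]
t 28.9 pos [ 450.3 -287.8  119.2] yang -92.2 zaxis [-0.  0. -1.] F [ 1.5 -0.3 -0.1] w 75.0 gf 0.0 j1,j6 [-0.26  1.8 ]
TURN wz -0.2 then SHIFT [1.7 0.2 4.2]
0 312.94035606768114 230.16186619413784
18 312.9064732862602 237.82461752233004
36 312.86784595840135 246.56037047538956
```

View pics/w12.png

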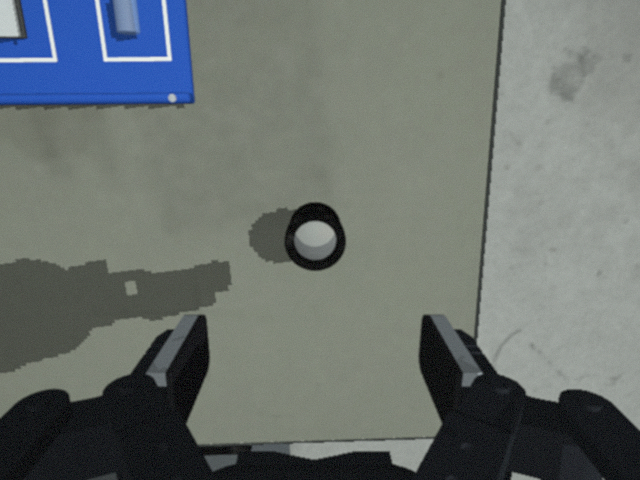

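Loupe ring centre at (315,239), standing between the finger lines. Small correction, then descend and grip.

```bash
python3 -m pendant '[[0.003,0.001,0.03,0,0,0,0.075],[0,0,0.035,0,0,0,0.07],[0,0,0.025,0,0,0,0.07],[0,0,0.015,0,0,0,0.07],[0,0,0.008,0,0,0,0.07],[0,0,0.005,0,0,0,0.07],[0,0,0,0,0,0,0.07]]'; python3 -m pendant '[[0,0,0.001,0,0,0,0.07],[0,0,0,0,0,0,0],[0,0,0,0,0,0,0],[0,0,0,0,0,0,0],[0,0,0,0,0,0,0],[0,0,0,0,0,0,0],[0,0,0,0,0,0,0]]'
```

```text
clock: 29.6
position: [453.8, -288.5, 1.2]
ee_rot: [1.0, -0.019, -0.0, -0.0]
contact_force: [-0.2, -0.7, 0.8]
gripper_width: 70.0
grasp_force: 0.0
clock: 30.3
position: [453.9, -289.0, 1.5]
ee_rot: [1.0, -0.019, 0.001, 0.0]
contact_force: [-0.6, 0.5, 5.9]
gripper_width: 33.0
grasp_force: 59.8
```

```bash
python3 -m pendant '[[0,0,-0.005,0,0,0,0],[0,0,-0.03,0,0,0,0],[0,0,-0.04,0,0,0,0],[0,0,-0.035,0,0,0,0],[0,0,0,0,0,0,0]]';python3 - <<'E'
from h import *;from bench import arm
plan(arm.read_state(),591.4,170,110)
E
```

```text
clock: 30.8
position: [456.6, -290.1, 115.9]
ee_rot: [1.0, -0.019, 0.005, 0.002]
contact_force: [0.9, -0.9, -0.0]
gripper_width: 33.2
grasp_force: 59.7
t 30.8 pos [ 456.6 -290.1  115.9] yang -92.2 zaxis [ 0.01  -0.004 -1.   ] F [ 0.9 -0.9 -0. ] w 33.2 gf 59.7 j1,j6 [-0.27  1.8 ]
TURN wz 0 then SHIFT [ 117.3 -464.9    5.4]
```

```bash
python3 -m pendant '[[0.010,-0.038,0,0,0,0,0],[0.010,-0.038,0,0,0,0,0],[0.010,-0.038,0,0,0,0,0],[0.010,-0.038,0,0,0,0,0],[0.010,-0.04,0,0,0,0,0],[0.010,-0.04,0,0,0,0,0],[0.010,-0.04,0,0,0,0,0],[0.010,-0.04,0,0,0,0,0],[0.010,-0.038,0,0,0,0,0],[0.010,-0.038,0,0,0,0,0],[0.010,-0.038,0,0,0,0,0],[0.010,-0.038,0,0,0,0,0]]';python3 -m pendant '[[0,0,0,0,0,0,0],[0,0,0,0,0,0,0]]';python3 - <<'E'
from h import *;from bench import arm
plan(arm.read_state(),591.4,170,7)
E
```

```text
clock: 32.0
position: [590.8, 171.5, 109.5]
ee_rot: [1.0, -0.02, -0.001, 0.0]
contact_force: [0.9, -0.2, -0.2]
gripper_width: 33.6
grasp_force: 59.8
clock: 32.2
position: [590.4, 170.6, 109.1]
ee_rot: [1.0, -0.019, -0.001, 0.0]
contact_force: [-0.9, -1.3, -0.7]
gripper_width: 33.2
grasp_force: 59.8
t 32.2 pos [590.4 170.6 109.1] yang -92.2 zaxis [-0.003 -0.001 -1.   ] F [-0.9 -1.3 -0.7] w 33.2 gf 59.8 j1,j6 [0.54 0.99]
TURN wz 0 then SHIFT [  1.3   0.5 102.1]
```

```bash
python3 -m pendant '[[0,0,0.035,0,0,0,0],[0,0,0.035,0,0,0,0],[0,0,0.018,0,0,0,0],[0,0,0.007,0,0,0,0],[0,0,0.003,0,0,0,0],[0,0,0,0,0,0,0],[0,0,0,0,0,0,0]]'; python3 -m pendant '[[0,0,0.002,0,0,0,0],[0,0,0,0,0,0,0]]'; python3 -m pendant '[[0,0,0.0015,0,0,0,0],[0,0,0,0,0,0,0]]'
```

```text
clock: 32.9
position: [592.0, 170.3, 13.8]
ee_rot: [1.0, -0.019, 0.001, -0.001]
contact_force: [-0.5, -0.9, -0.8]
gripper_width: 33.1
grasp_force: 59.8
clock: 33.1
position: [591.4, 170.4, 11.1]
ee_rot: [1.0, -0.019, 0.0, -0.0]
contact_force: [-0.6, -0.1, -0.8]
gripper_width: 33.7
grasp_force: 59.8
clock: 33.3
position: [591.1, 170.2, 9.0]
ee_rot: [1.0, -0.019, -0.0, -0.0]
contact_force: [0.6, -0.1, 0.5]
gripper_width: 33.4
grasp_force: 59.8
```

```bash
python3 -m pendant '[[0,0,0.0015,0,0,0,0],[0,0,0,0,0,0,0]]'; python3 -m pendant '[[0,0,0.001,0,0,0,0],[0,0,0,0,0,0,0]]'
```

```text
clock: 33.5
position: [591.1, 170.1, 7.3]
ee_rot: [1.0, -0.019, -0.0, 0.0]
contact_force: [-0.1, -0.4, -0.3]
gripper_width: 33.0
grasp_force: 59.8
clock: 33.7
position: [591.3, 170.3, 6.6]
ee_rot: [1.0, -0.019, 0.0, 0.0]
contact_force: [-0.7, -0.3, -0.1]
gripper_width: 33.8
grasp_force: 59.9
```

```bash
python3 -m pendant '[[0,0,0.0005,0,0,0,0],[0,0,0,0,0,0,0.07],[0,0,0,0,0,0,0.07],[0,0,0,0,0,0,0.07],[0,0,0,0,0,0,0.07],[0,0,-0.01,0,0,0,0.07],[0,0,-0.04,0,0,0,0.07],[0,0,-0.04,0,0,0,0.07],[0,0,-0.04,0,0,0,0.07],[0,0,0,0,0,0,0.07],[0,0,0,0,0,0,0.07]]'; python3 - <<'E'
from h import *;from bench import arm
print(arm.read_state()["position"])
c=arm.get_image("wrist")
M=R.from_quat(c["rotation"]).as_matrix()
im=c["image"].astype(int);H=cv2.cvtColor(c["image"],cv2.COLOR_RGB2HSV).astype(int)
def pr(p):
    q=M.T@(np.array(p)-c["xyz"]);return round(c["cx"]+c["fx"]*q[0]/q[2]),round(c["cy"]+c["fy"]*q[1]/q[2])
print("expect base/top px",pr([591.4,170,5]),pr([591.4,170,41]))
# dark blobs and yellow region
m=((im.max(2)<60)).astype(np.uint8)
n,l,st,ce=cv2.connectedComponentsWithStats(m)
for i in range(1,n):
    if st[i,4]>150: print(st[i],ce[i].round(0))
y=((H[:,:,0]>18)&(H[:,:,0]<35)&(H[:,:,1]>130)).astype(np.uint8);print("tray",rect(c,y,8))
for n in ("top",):
    t=arm.get_image(n);v=t["image"].astype(int);d=(v.max(2)<60).astype(np.uint8)
    k,l,st,ce=cv2.connectedComponentsWithStats(d)
    for i in range(1,k):
        if 30<st[i,4]<900 and 195<ce[i][0]<300 and 170<ce[i][1]<255: print("top",st[i],ce[i].round(1),ray(t,[ce[i]],41),ray(t,[ce[i]],5))
E
```

```text
clock: 34.8
position: [591.7, 170.6, 138.0]
ee_rot: [1.0, -0.019, 0.001, -0.001]
contact_force: [0.4, 0.3, 0.2]
gripper_width: 70.2
grasp_force: 0.0
[591.67292167 170.56388061 137.99773681]
expect base/top px (314, 230) (314, 245)
[431 184  19  15 264] [440. 191.]
[ 287  207   56   63 1549] [314. 236.]
[    0   313   640   167 48546] [317. 427.]
tray [593.4 134.5 160.7 124.9 -88.1]
```

Loupe blob at (314,236), 56×63 px, matches an upright loupe on the outline centre: base is predicted at (314,230) and top at (314,245). The gripper is clear, so I'm handing in.

```bash
python3 -c "
from bench import arm
print(arm.job_done())"
```

```text
the job is handed in; nothing more can be done
None
```

Both kits are made up and the job is handed in at about 35 s: the camera checks showed all four items within a few mm of their outline centres; the judge's result was not shown, and I did not re-check the black pack and white-capped vial, which I never gripped.

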